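Open the ratchet holder round the dosing cup

ROBOT

A 6-joint arm with a two-finger parallel gripper is mounted at the origin on a cart in front of the work surface, level with it; the furniture and walls round the work are solid. World frame = base frame: x ahead of the robot, y to its left, z up, the work surface at z = 0. Lengths are in m, angles in rad, forces in N, time in s.
With the tool pointing down it reaches from about 0.25 to 0.775 m from the base axis. Payload 4 kg.
Tool frame: the origin (TCP) lies between the finger pads; the fingertips stand 11 mm ahead of it and the grasp point (between the pads) lies 8 mm behind it; z points along the fingers, y is the direction in which the jaws open and shut (so a half turn about z gives the same grasp; the last joint's range is limited). The gripper opens to 94 mm and grips with 3 to 60 N. Pads are 16 mm wide; open, the fingers measure 119 mm over their backs; the gripper's body (75 mm by 177 mm) begins 78 mm behind the grasp point.
Start: joints at [-1.45, 0.087, 1.371, -0, 1.684, -0.103], TCP at [0.122, -0.536, 0.217] pointing down, gripper open.
Joint ranges: [-3.1, 3.1], [-0.76, 2.03], [0.27, 2.55], [-1.08, 4.22], [0.17, 2.65], [-2.57, 2.57]. Speed limits (rad/s): [2.79, 2.79, 3.14, 3.14, 3.14, 3.14].

INTERFACE

Orientations are given as [roll, pitch, yaw] about the fixed x, y, z axes, in that order (R = Rz(yaw) Ry(pitch) Rx(roll)).
In Python, from bench import get_obs, cams, ticket gives the robot as it stands. The module is installed in compiled form; this text tells all that it offers.
- The arm moves only by the shell command python3 -m crank 'ROWS'. ROWS is JSON, a list of rows, each an object of numbers: "tx", "ty", "tz": the shift along the tool's x, y, z in cm; "twist": the turn about the tool's z in degrees; "grip": the opening, from 0 (shut) to 1 (fully open). In form: [{"tx": .., "ty": .., "tz": .., "twist": .., "grip": ..}, ...]. A call has 1 to 12 rows; each row shifts and turns the commanded pose from where the row before left it, along the tool's axes as they then stand; what a row does not reach is not made up. A row lasts 1/8 s, in which the tool goes at most 62.5 mm and 10.7 degrees, less where a joint would pass 70% of its speed; a pose out of reach is approached as far as the arm can. A call is refused whole if a number of a shift passes 6.25 or a number of a turn 10.7, either way. A call with a gripper value outside its range is refused whole. The fingers move at their own pace and stop on an object; the grip force is fixed at half the most. Time passes only in rows, so rows that do not move let the fingers close. It gives the time, the measured TCP pose, the force and the opening at its end, in the units of the state.
- get_obs(): the state, without advancing time (a new reading comes with each control period).
- cams.snapshot(name): name is "side" or "top"; returns a dict with "frame" (400x640x3 uint8, red, green, blue), "intrinsics" (3x3 intrinsics, pixels), "dist" ([k1, k2, p1, p2, k3] as OpenCV has them; the pictures are not rectified), "R" (3x3) and "t" (3): a world point X has camera coordinates R X + t. Camera axes: x right, y down, z forward; pixel columns grow to the right and rows downward; lengths in m; the calibration is good to about 2 mm. A picture is of the moment at which its call begins. There is no depth.
- ticket.close_job(): hands the job in, once; it reports no verdict.
Trained networks look in a picture, given as the dict that the camera call returned (one of the last four; its "shot" number tells which), for a name from the list of things; names that differ only in an ending like _2 or _b are one class to them, and where a whole thing is asked for, a point or a joint stands for the part that bears it (a point fixed in the world has none). Each returns a list of dicts, best first, with "conf" (0 to 1); they miss things now and then, are a little off and sometimes report something else, mostly with a low value. They report only what shows in the picture. A call takes as long as a camera call.
- cams.outline_of(picture, query): "region" (400x640 bool, what is visible of it) and "centre" ([column, row] in pixels, amid what is visible of it).
The state is a dict: "time": time; "joint_positions": joint angles; "qvel": joint speeds; "joint_torque": joint torques, N m; "tool_pos": TCP position; "ee_rot": TCP orientation; "wrist_force": force on the tool from outside, world axes, zero at the start; "wrist_torque": the same for the moment, N m; "width": finger opening in m.
Only numpy, scipy, OpenCV 4.12 (cv2) and the standard library are available. Lean on these libraries where they do the work, as an engineer would, in place of code of your own. Each camera call takes 0.05 s, during which the arm holds its last target.

TASK

The steel dosing cup stands shut in between the jaws of the ratchet holder; open the holder so that the cup can be taken out later. With the fingertips press down the black release button on top of the sliding jaw and, keeping it pressed, push the jaw along its bar away from the cup, all the way back to the end block, then let go so that the button springs up. Pinch or lift nothing, and leave the cup, the tamper, the leveller and the espresso cup standing where they are.

Things in the scene. Friction and masses are not known exactly. Their poses are not given: they have to be found in the camera images.
- holder: Bar clamp on a light wooden board 118 x 266 x 6 mm, fixed to the worktop. Origin on the worktop, z up, y along the bar the way the jaw opens. In this frame (mm): board x -66 to 52, y -90 to 176; fixed jaw y -81 to -62, 48 high; steel bar at x = 25, z 30 to 40, toothed below; end block y 140 to 164, x 6 to 44, 52 high.
- jaw (a joint): Travel of the sliding jaw (m): 0 closed (rubber face at holder y = 0), grows along holder y, 0.084 fully open at the end block. Starts at 0 to 0.02. About 2 N friction; the ratchet stops opening within 8 mm unless the release is held over 5 mm down; closing clicks freely. Carriage 44 mm wide (holder x 3 to 47), 56 long, top at z = 54; its 46 mm high arm reaches to holder x -59.
- release (a joint): How far the release button is pressed (m): 0 up, 0.008 fully down (hard stop). A spring returns it: about 2 N to start, 5 N fully down. Let go, it may rest 0 to 5 mm down while its tooth lies on the slope of a ratchet tooth; with the jaw fully open it comes right up.
- release_top (a point): Centre of the top face of the black ribbed release button; travels with the jaw, presses straight down. The face is 32 mm across the bar and 34 mm along it, 68 mm above the worktop when up, 60 mm when down; the carriage top round it is at 54 mm.
- jaw_rest (a point): Upper middle, 80 mm above the worktop, of the front face of the jaw's upright finger rest: a plate 40 mm wide, 9 thick, z 48 to 88 mm, at the end-block side of the button, its front face 22 mm along the bar from the button's centre. A finger on the button can push against it to drive the jaw.
- end_stop (a point): Middle of the face of the rubber bumper on the end block, against which the sliding jaw ends, 34 mm above the worktop.
- dosing_cup: Loose open steel cup, 58 mm across, 50 mm high, standing on the holder's board between the fixed jaw and the sliding jaw; origin at the centre of its underside, 6 mm above the worktop. To be left alone.
- tamper: Loose tamper, wooden handle on a steel foot, 58 mm across, 97 mm high, standing upright beside the holder; origin under its foot. Bystander.
- leveller: Loose round coffee leveller, black top, 63 mm across, 36 mm high, beside the holder; origin under it. Bystander.
- espresso_cup: Loose striped espresso cup, 60 mm across (84 with handle), 49 mm high, beside the holder; origin under it. Bystander.

How it is judged:
On the way, in this order (a step that is already met when the one before it is completed fails the run):
1. the release button is pressed over 5 mm down while the jaw is still near the cup (value of joint release above 0.005 m and value of joint jaw below 0.05 m), for 0.1 s.
2. the jaw is pushed back to the end block (value of joint jaw above 0.078 m), for 0.2 s.
At the end, for the whole second after the job is handed in: The jaw stands within 6 mm of the end of its travel (at least 0.078 of 0.084 m), the release button is up (less than 2 mm down), the dosing cup stands upright within 12 mm of where it was, the three bystanders are within 20 mm of where they were (value of joint jaw above 0.078 m and value of joint release below 0.002 m and distance of dosing_cup from where it was at the start of the episode below 0.012 m and angle between dosing_cup's own z axis and vertical below 0.1 rad and linear speed of dosing_cup below 0.02 m/s and distance of each of tamper, leveller, espresso_cup from where it was at the start of the episode below 0.02 m); the robot touches nothing.
It fails at once if the dosing cup is lifted, tipped or shoved (distance of dosing_cup from where it was at the start of the episode above 0.02 m or angle between dosing_cup's own z axis and vertical above 0.3 rad).
It fails at once if the tamper, the leveller or the espresso cup is lifted, tipped or shoved (distance of any of tamper, leveller, espresso_cup from where it was at the start of the episode above 0.03 m or angle between any of tamper, leveller, espresso_cup's own z axis and vertical above 0.3 rad).
It also fails if it takes over 34 s, if anything falls off the work surface, if the arm or the gripper's body presses on something with over 40 N, if the wrist force passes 120 N, or if a joint passes its speed limit or range.

## Working session

There is one attempt and no reset: what is moved stays moved. The work goes in short steps, Python scripts to look and compute and a shell command to move; the robot and the scene stay as the last step left them, time stands still between calls to the robot, and variables do not carry over. Pictures are saved under pics/ and viewed, and the job is handed in when it is done.

```bash
mkdir -p pics; python3 - <<'E'
from bench import get_obs,cams
import cv2,numpy as np,pickle
o=get_obs();print({k:np.round(v,3).tolist() for k,v in o.items()})
for n in("side","top"):
    p=cams.snapshot(n);cv2.imwrite(f"pics/{n}0.png",p["frame"][:,:,::-1]);
    print(n,p["intrinsics"],p["dist"],p["R"],p["t"])
    P={k:v for k,v in p.items()}
    res={}
    for q in("holder","release_top","jaw_rest","jaw","release","dosing_cup","end_stop"):
        try:
            r=cams.outline_of(p,q);print(q,[(round(d["conf"],2),np.round(d["centre"],1).tolist(),int(d["region"].sum())) for d in r[:3]]);res[q]=r[:2]
        except Exception as e:print(q,e)
    pickle.dump((P,res),open(f"{n}0.pkl","wb"))
print(get_obs()["time"])
E
```

```text
{'time': 0.0, 'joint_positions': [-1.45, 0.088, 1.372, -0.0, 1.684, -0.103], 'qvel': [0.002, -0.0, -0.001, 0.0, 0.001, -0.0], 'joint_torque': [-0.0, -34.019, -30.243, 0.072, 0.033, -0.0], 'tool_pos': [0.122, -0.536, 0.215], 'ee_rot': [-3.139, -0.0, 0.224], 'wrist_force': [-0.109, 0.581, -0.331], 'wrist_torque': [-0.023, 0.017, -0.041], 'width': 0.094}
side [[410.88054937   0.         317.80254254]
 [  0.         410.88054937 201.21556797]
 [  0.           0.           1.        ]] [-0.05816866  0.          0.          0.          0.        ] [[ 0.99981982  0.01563721 -0.01076162]
 [-0.00430684 -0.36527185 -0.93089093]
 [-0.01848745  0.93076955 -0.36513869]] [-0.51969695  0.07591706  0.92776304]
holder [(0.97, [332.4, 231.1], 4201)]
release_top [(0.55, [338.6, 220.5], 177)]
jaw_rest [(0.88, [327.3, 223.8], 805), (0.63, [325.7, 235.9], 4096)]
jaw [(0.79, [328.6, 224.0], 892)]
release [(0.72, [248.7, 238.4], 999), (0.44, [332.3, 220.9], 204)]
dosing_cup [(0.59, [324.2, 246.8], 759)]
end_stop [(0.96, [326.6, 232.7], 4130)]
top [[377.66275014   0.         319.02893833]
 [  0.         377.66275014 193.05801772]
 [  0.           0.           1.        ]] [0.00802384 0.         0.         0.         0.        ] [[-0.00726625 -0.99992724  0.00962852]
 [-0.98668465  0.00560481 -0.16254839]
 [ 0.1624826  -0.01068143 -0.98665359]] [0.01000344 0.53900501 0.84185383]
holder [(0.75, [340.9, 205.1], 4551)]
release_top [(0.7, [351.1, 181.0], 195)]
jaw_rest [(0.88, [352.7, 190.5], 719)]
jaw [(0.8, [353.1, 187.6], 799)]
release []
dosing_cup [(0.64, [379.9, 195.3], 590)]
end_stop [(0.94, [340.9, 203.5], 4763)]
0.8
```

```bash
python3 - <<'E'
import cv2
for n,(x,y) in dict(side=(230,140),top=(250,130)).items():
    f=cv2.imread(f"pics/{n}0.png");c=f[y:y+140,x:x+190];cv2.imwrite(f"pics/{n}0c.png",cv2.resize(c,None,fx=4,fy=4,interpolation=cv2.INTER_CUBIC))
E
```

```text
(no output)
```

View pics/side0.png

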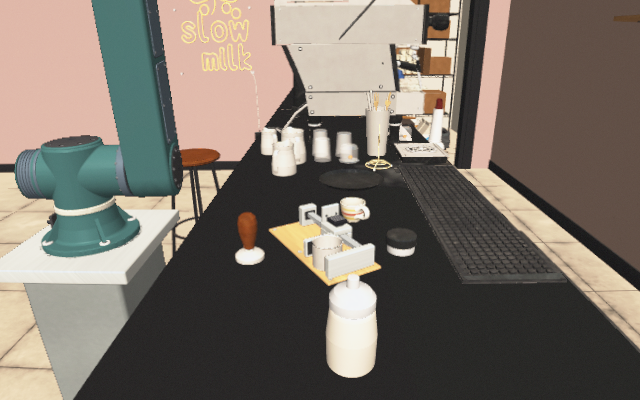

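View pics/top0.png

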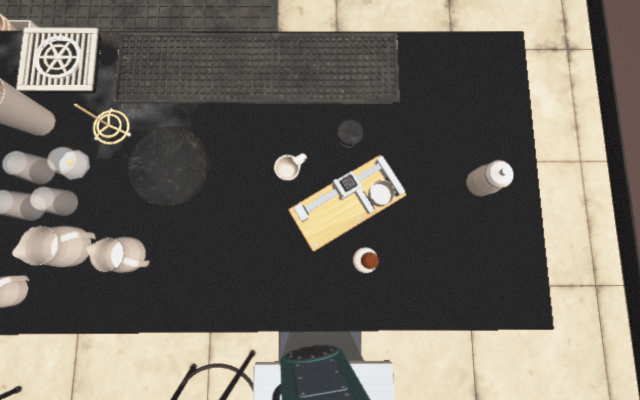

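```bash
ls pics
```

```text
side0.png
side0c.png
top0.png
top0c.png
```

View pics/side0c.png

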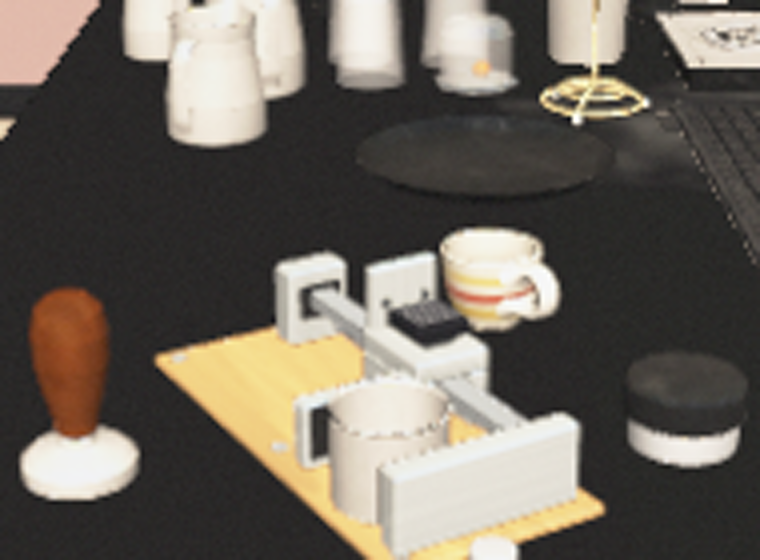

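View pics/top0c.png

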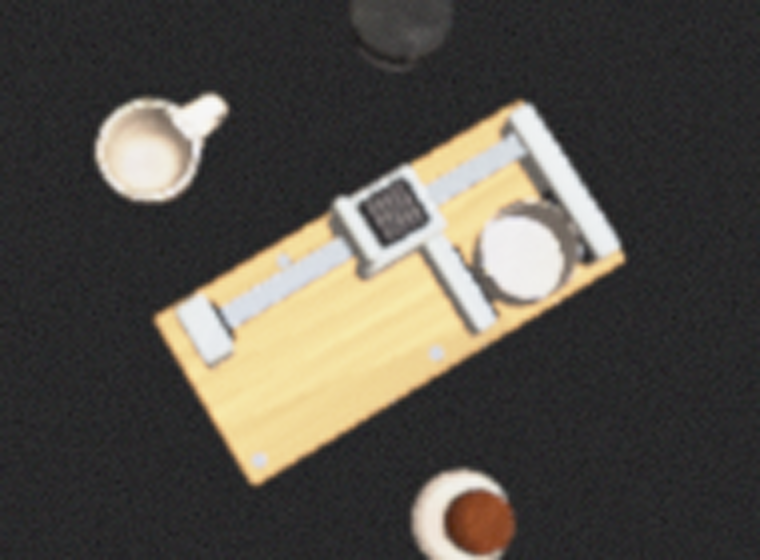

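```bash
cat > h.py <<'E'
import numpy as np,cv2
from scipy.optimize import least_squares
def ray(p,uv):
    q=cv2.undistortPoints(np.array([[uv]],float),p["intrinsics"],np.array(p["dist"]))[0,0]
    R=np.array(p["R"]);t=np.array(p["t"]).ravel()
    return -R.T@t, R.T@np.array([q[0],q[1],1])
def onz(p,uv,z):
    c,d=ray(p,uv);return c+d*(z-c[2])/d[2]
def proj(p,X):
    R=np.array(p["R"]);return cv2.projectPoints(np.atleast_2d(np.array(X,float)),cv2.Rodrigues(R)[0],np.array(p["t"],float),p["intrinsics"],np.array(p["dist"]))[0][:,0]
def tri(pa,ua,pb,ub):
    (c1,d1),(c2,d2)=ray(pa,ua),ray(pb,ub)
    s=np.linalg.lstsq(np.c_[d1,-d2],c2-c1,rcond=None)[0]
    a,b=c1+s[0]*d1,c2+s[1]*d2
    return (a+b)/2,np.linalg.norm(a-b)
def crop(n,u):
    o=dict(side=(230,140),top=(250,130))[n]
    return [(u[0]+.5)/4-.5+o[0],(u[1]+.5)/4-.5+o[1]]
def H(q,P):
    c,s=np.cos(q[2]),np.sin(q[2]);P=np.atleast_2d(P)
    return np.c_[q[0]+c*P[:,0]-s*P[:,1],q[1]+s*P[:,0]+c*P[:,1],P[:,2]]
E
python3 - <<'E'
from h import *
import pickle
S,rs=pickle.load(open("side0.pkl","rb"));T,rt=pickle.load(open("top0.pkl","rb"))
hp=np.array([[52,-90,6],[-66,-90,6],[-66,176,6],[52,176,6]])/1e3
uT=np.array([crop("top",u) for u in[(521,99),(627,260),(254,487),(153,318)]])
hs=np.array([[-66,176,6],[52,-90,6]])/1e3
uS=np.array([crop("side",u) for u in[(155,358),(605,507)]])
def f(q,wS=1):return np.r_[(proj(T,H(q,hp))-uT).ravel(),wS*(proj(S,H(q,hs))-uS).ravel()]
for w in(0,1):
    r=least_squares(f,[.5,-.05,.5],kwargs=dict(wS=w));print(r.x,np.degrees(r.x[2]),np.round(r.fun,2))
q=r.x;np.save("q.npy",q)
b,e=tri(T,crop("top",(395,213)),S,crop("side",(430,318)))
print("button tri",b,e)
c,s=np.cos(q[2]),np.sin(q[2]);M=np.array([[c,s],[-s,c]])
print("holder frame",M@(b[:2]-q[:2]))
for z in(.063,.068):
    x=onz(T,crop("top",(395,213)),z);print(z,x,M@(x[:2]-q[:2]))
# network centres
for n in("release_top",):print(tri(T,rt[n][0]["centre"],S,rs[n][0]["centre"]))
for nm,u,z in(("esp",(150,150),.049),("tamp",(480,520),.097),("lev",(402,10),.036)):
    print(nm,onz(T,crop("top",u),z))
# overlay of model on pics
for n,p in(("top",T),("side",S)):
    f=cv2.imread(f"pics/{n}0.png")
    pts=np.array([[6,140,52],[44,140,52],[44,164,52],[6,164,52],[52,-90,6],[-66,-90,6],[-66,176,6],[52,176,6]])/1e3
    o=dict(side=(230,140),top=(250,130))[n]
    g=cv2.resize(f[o[1]:o[1]+140,o[0]:o[0]+190],None,fx=4,fy=4,interpolation=cv2.INTER_CUBIC)
    for u in np.r_[proj(p,H(q,pts)),proj(p,[b])]:
        cv2.circle(g,tuple(int(round(4*(a-k)+1.5)) for a,k in zip(u,o)),4,(0,0,255),1)
    cv2.imwrite(f"pics/{n}1.png",g)
E
```

```text
[ 0.55124741 -0.09612277  0.53689909] 30.762051923222355 [ 0.22  0.09 -0.3  -0.14 -0.06 -0.06  0.14  0.12 -0.   -0.    0.   -0.  ]
[ 0.55144313 -0.09686576  0.53411935] 30.602784757443576 [ 0.62  0.07 -0.01 -0.1   0.08 -0.28  0.4  -0.16 -0.68 -1.25  0.19 -0.98]
button tri [ 0.56005327 -0.06107731  0.06354801] 0.0015708256875200913
holder frame [0.02563019 0.02642046]
0.063 [ 0.55935981 -0.06115392  0.063     ] [0.02499432 0.02670755]
0.068 [ 0.55839946 -0.06070296  0.068     ] [0.02439731 0.0275846 ]
(array([ 0.5636309 , -0.06748854,  0.06350093]), np.float64(4.573353693911316e-06))
esp [0.60061698 0.08131393 0.049     ]
tamp [ 0.38512475 -0.10031531  0.097     ]
lev [ 0.69022211 -0.07033858  0.036     ]
```

```bash
python3 -c "
import cv2,numpy as np
a=cv2.imread('pics/top1.png');b=cv2.imread('pics/side1.png');cv2.imwrite('pics/both1.png',cv2.resize(np.vstack([a,b]),(407,600),interpolation=cv2.INTER_AREA))"
```

```text
(no output)
```

View pics/both1.png

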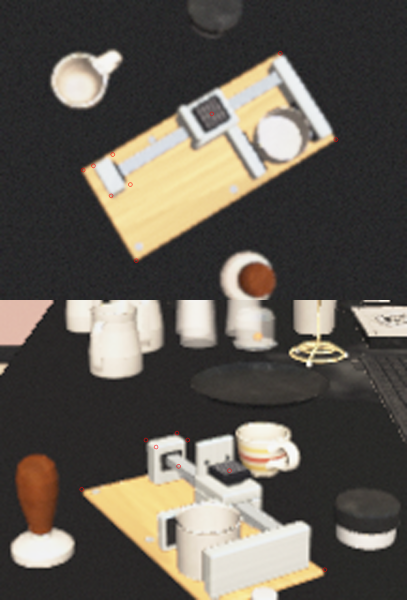

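```bash
python3 -m crank '[{"twist":-9,"grip":0},{"twist":-9,"grip":0},{"grip":0}]'; cat > go.py <<'E'
import sys,numpy as np
from scipy.spatial.transform import Rotation as Rr
from bench import get_obs
from h import H
o=get_obs();q=np.load("q.npy")
R=Rr.from_euler("xyz",o["ee_rot"]).as_matrix()
c,s=np.cos(q[2]),np.sin(q[2])
d=o["tool_pos"]-np.r_[q[:2],0];hp=np.r_[np.array([[c,s],[-s,c]])@d[:2],d[2]]
print("t",round(o["time"],2),"tcp",np.round(o["tool_pos"],4),"rpy",np.round(o["ee_rot"],4),"holder mm",np.round(hp*1e3,1),"F",np.round(o["wrist_force"],1),"Fhold",np.round(np.array([[c,s],[-s,c]])@o["wrist_force"][:2],1),"w",round(float(o["width"]),4))
if len(sys.argv)>3:
    t=H(q,np.array([float(a) for a in sys.argv[1:4]])/1e3)[0]
    print("target",t,"shift tool cm",np.round(R.T@(t-o["tool_pos"])*100,2),"yaw err deg",np.degrees(q[2]-o["ee_rot"][2]))
E
python3 go.py 25 31 150
```

```text
t 0.8 tcp [ 0.1221 -0.5363  0.2165] rpy [3.1415 0.     0.2239] holder mm [-593.3 -159.6  216.5] F [-1.  -0.1 -0.4] Fhold [-0.9  0.4] w 0.0936
target [ 0.55717949 -0.05745644  0.15      ] shift tool cm [ 53.06 -37.03   6.65] yaw err deg 17.77649326209382invalid input at $[0]: expected keys tx, ty, tz, twist, grip
```

```bash
python3 -m crank '[{"tx":0,"ty":0,"tz":0,"twist":-9,"grip":0},{"tx":0,"ty":0,"tz":0,"twist":-9,"grip":0},{"tx":0,"ty":0,"tz":0,"twist":0,"grip":0}]'; python3 go.py 25 31 150
```

```text
time: 1.18
tool_pos: [0.1221, -0.5363, 0.2165]
ee_rot: [3.141, 0.0, 0.536]
wrist_force: [0.0, -0.4, 1.3]
width: 0.0673
t 1.18 tcp [ 0.1221 -0.5363  0.2165] rpy [3.1415e+00 1.0000e-04 5.3610e-01] holder mm [-593.3 -159.6  216.5] F [ 0.  -0.4  1.3] Fhold [-0.2 -0.3] w 0.0673
target [ 0.55717949 -0.05745644  0.15      ] shift tool cm [ 61.87 -18.94   6.65] yaw err deg -0.11491304325471544
```

```bash
python3 -m crank '[{"tx":3,"ty":-1,"tz":0,"twist":0,"grip":0},{"tx":5.5,"ty":-1.7,"tz":0,"twist":0,"grip":0},{"tx":5.5,"ty":-1.7,"tz":0,"twist":0,"grip":0},{"tx":5.5,"ty":-1.7,"tz":0,"twist":0,"grip":0},{"tx":5.5,"ty":-1.7,"tz":0,"twist":0,"grip":0},{"tx":5.5,"ty":-1.7,"tz":0,"twist":0,"grip":0},{"tx":5.5,"ty":-1.7,"tz":0,"twist":0,"grip":0},{"tx":5.5,"ty":-1.7,"tz":0,"twist":0,"grip":0},{"tx":5.5,"ty":-1.7,"tz":0,"twist":0,"grip":0},{"tx":5.5,"ty":-1.7,"tz":0,"twist":0,"grip":0},{"tx":5.5,"ty":-1.7,"tz":0,"twist":0,"grip":0},{"tx":3,"ty":-1,"tz":0,"twist":0,"grip":0}]'; python3 go.py 25 31 110
```

```text
time: 2.68
tool_pos: [0.5499, -0.0582, 0.2162]
ee_rot: [-3.141, -0.0, 0.538]
wrist_force: [-0.8, -0.1, -0.2]
width: 0.0005
t 2.67 tcp [ 0.5499 -0.0582  0.2162] rpy [-3.1413e+00 -1.0000e-04  5.3760e-01] holder mm [ 18.4  34.1 216.2] F [-0.8 -0.1 -0.2] Fhold [-0.7  0.4] w 0.0005
target [ 0.55717949 -0.05745644  0.11      ] shift tool cm [ 0.66  0.32 10.62] yaw err deg -0.1966881960661606
```

```bash
python3 -m crank '[{"tx":0.6,"ty":0.3,"tz":3.5,"twist":0,"grip":0},{"tx":0,"ty":0,"tz":5,"twist":0,"grip":0},{"tx":0,"ty":0,"tz":2,"twist":0,"grip":0},{"tx":0,"ty":0,"tz":0,"twist":0,"grip":0},{"tx":0,"ty":0,"tz":0,"twist":0,"grip":0}]'; python3 go.py 25 31 80; python3 - <<'E'
from bench import cams
from h import *
g=[]
for n,o in dict(side=(230,140),top=(250,130)).items():
    f=cams.snapshot(n)["frame"][:,:,::-1]
    g.append(cv2.resize(f[o[1]:o[1]+140,o[0]:o[0]+190],None,fx=3,fy=3)[:300])
cv2.imwrite("pics/b2.png",np.vstack(g))
E
```

```text
time: 3.3
tool_pos: [0.5561, -0.0603, 0.1129]
ee_rot: [3.14, -0.002, 0.537]
wrist_force: [0.7, 0.6, 0.7]
width: 0.0009
t 3.3 tcp [ 0.5561 -0.0603  0.1129] rpy [ 3.1399e+00 -1.8000e-03  5.3680e-01] holder mm [ 22.6  29.1 112.9] F [0.7 0.6 0.7] Fhold [0.9 0.1] w 0.0009
target [ 0.55717949 -0.05745644  0.08      ] shift tool cm [ 0.23 -0.2   3.29] yaw err deg -0.15099288797710325
```

View pics/b2.png

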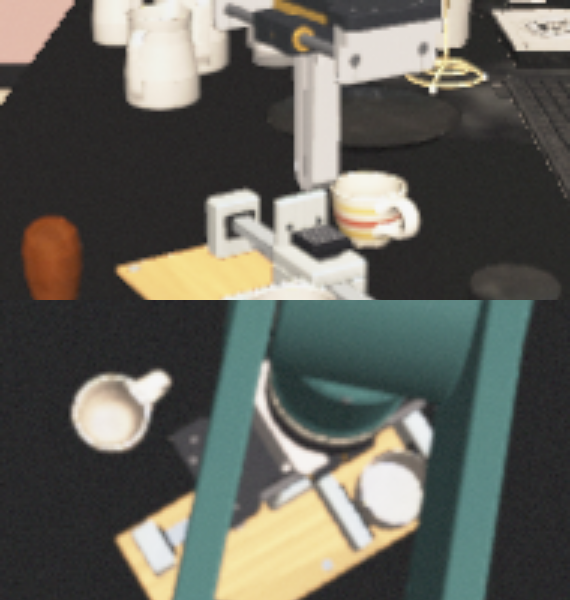

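```bash
python3 -m crank '[{"tx":0.2,"ty":0,"tz":1,"twist":0,"grip":0},{"tx":0,"ty":0,"tz":1,"twist":0,"grip":0},{"tx":0,"ty":0,"tz":0.7,"twist":0,"grip":0},{"tx":0,"ty":0,"tz":0,"twist":0,"grip":0}]'; python3 go.py 25 31 72; python3 - <<'E'
from bench import cams,get_obs
from h import *
p=cams.snapshot("side");f=p["frame"][:,:,::-1];o=(290,170)
g=np.ascontiguousarray(cv2.resize(f[o[1]:o[1]+75,o[0]:o[0]+95],None,fx=8,fy=8,interpolation=cv2.INTER_CUBIC))
u=proj(p,[get_obs()["tool_pos"]-[0,0,.011]])[0]
cv2.circle(g,tuple(int(round(8*(a-k)+3.5)) for a,k in zip(u,o)),5,(0,0,255),1)
cv2.imwrite("pics/b3.png",g)
E
```

```text
time: 3.9
tool_pos: [0.5562, -0.0589, 0.0832]
ee_rot: [-3.14, 0.002, 0.538]
wrist_force: [-0.6, 0.8, 0.6]
width: 0.0007
t 3.9 tcp [ 0.5562 -0.0589  0.0832] rpy [-3.1401e+00  1.8000e-03  5.3790e-01] holder mm [23.4 30.2 83.2] F [-0.6  0.8  0.6] Fhold [-0.2  1. ] w 0.0007
target [ 0.55717949 -0.05745644  0.072     ] shift tool cm [ 0.16 -0.07  1.12] yaw err deg -0.21685412345320024
```

View pics/b3.png

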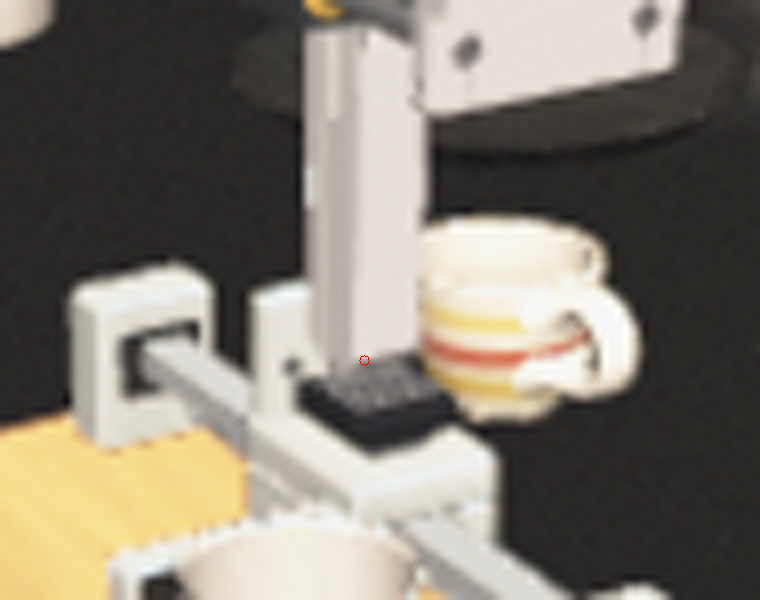

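```bash
python3 -m crank '[{"tx":0.2,"ty":0,"tz":0.3,"twist":0,"grip":0},{"tx":0,"ty":0,"tz":0.3,"twist":0,"grip":0},{"tx":0,"ty":0,"tz":0.3,"twist":0,"grip":0},{"tx":0,"ty":0,"tz":0.15,"twist":0,"grip":0},{"tx":0,"ty":0,"tz":0,"twist":0,"grip":0},{"tx":0,"ty":0,"tz":0,"twist":0,"grip":0}]'; python3 go.py 25 31 71
```

```text
time: 4.7
tool_pos: [0.5591, -0.058, 0.0745]
ee_rot: [3.141, -0.001, 0.538]
wrist_force: [0.7, 1.2, 3.0]
width: 0.0005
t 4.7 tcp [ 0.5591 -0.058   0.0745] rpy [ 3.1409e+00 -1.0000e-03  5.3790e-01] holder mm [26.4 29.5 74.5] F [0.7 1.2 3. ] Fhold [1.2 0.7] w 0.0005
target [ 0.55717949 -0.05745644  0.071     ] shift tool cm [-0.14 -0.15  0.35] yaw err deg -0.21940225196525387
```

```bash
python3 -m crank '[{"tx":0,"ty":0,"tz":0.2,"twist":0,"grip":0},{"tx":0,"ty":0,"tz":0.15,"twist":0,"grip":0},{"tx":0,"ty":0,"tz":0,"twist":0,"grip":0},{"tx":0,"ty":0,"tz":0,"twist":0,"grip":0}]'; python3 go.py 25 31 71
```

```text
time: 5.2
tool_pos: [0.5592, -0.058, 0.0712]
ee_rot: [3.141, -0.001, 0.538]
wrist_force: [0.7, 1.8, 6.3]
width: 0.0004
t 5.2 tcp [ 0.5592 -0.058   0.0712] rpy [ 3.1409e+00 -1.2000e-03  5.3800e-01] holder mm [26.4 29.6 71.2] F [0.7 1.8 6.3] Fhold [1.5 1.2] w 0.0004
target [ 0.55717949 -0.05745644  0.071     ] shift tool cm [-0.14 -0.14  0.02] yaw err deg -0.22302115755376753
```

```bash
python3 -m crank '[{"tx":0,"ty":0,"tz":0.1,"twist":0,"grip":0},{"tx":0,"ty":-0.4,"tz":0,"twist":0,"grip":0},{"tx":0,"ty":-0.5,"tz":0,"twist":0,"grip":0},{"tx":0,"ty":-0.6,"tz":0,"twist":0,"grip":0},{"tx":0,"ty":-0.6,"tz":0,"twist":0,"grip":0},{"tx":0,"ty":-0.6,"tz":0,"twist":0,"grip":0},{"tx":0,"ty":-0.6,"tz":0,"twist":0,"grip":0},{"tx":0,"ty":-0.6,"tz":0,"twist":0,"grip":0},{"tx":0,"ty":-0.6,"tz":0,"twist":0,"grip":0}]'; python3 go.py 25 120 71
```

```text
time: 6.32
tool_pos: [0.5371, -0.0208, 0.0711]
ee_rot: [3.137, -0.002, 0.538]
wrist_force: [1.0, -1.7, 7.6]
width: 0.0006
t 6.33 tcp [ 0.5371 -0.0208  0.0711] rpy [ 3.1367e+00 -2.0000e-03  5.3760e-01] holder mm [26.4 72.8 71.1] F [ 1.  -1.7  7.6] Fhold [ 0. -2.] w 0.0006
target [0.51187108 0.01914739 0.071     ] shift tool cm [-0.12 -4.72 -0.01] yaw err deg -0.1981599540143402
```

```bash
python3 -m crank '[{"tx":0,"ty":-0.6,"tz":0,"twist":0,"grip":0},{"tx":0,"ty":-0.6,"tz":0,"twist":0,"grip":0},{"tx":0,"ty":-0.6,"tz":0,"twist":0,"grip":0},{"tx":0,"ty":-0.5,"tz":0,"twist":0,"grip":0},{"tx":0,"ty":-0.4,"tz":0,"twist":0,"grip":0},{"tx":0,"ty":0,"tz":0,"twist":0,"grip":0}]'; python3 go.py 25 120 71; python3 -m crank '[{"tx":0,"ty":-0.4,"tz":0,"twist":0,"grip":0},{"tx":0,"ty":-0.4,"tz":0,"twist":0,"grip":0},{"tx":0,"ty":0,"tz":0,"twist":0,"grip":0}]'; python3 go.py 25 120 71
```

```text
time: 7.08
tool_pos: [0.523, 0.003, 0.0711]
ee_rot: [3.138, -0.002, 0.538]
wrist_force: [0.5, -0.3, 7.6]
width: 0.0002
t 7.08 tcp [0.523  0.003  0.0711] rpy [ 3.1379e+00 -2.0000e-03  5.3800e-01] holder mm [ 26.4 100.4  71.1] F [ 0.5 -0.3  7.6] Fhold [ 0.3 -0.5] w 0.0002
target [0.51187108 0.01914739 0.071     ] shift tool cm [-0.13 -1.96  0.  ] yaw err deg -0.21988156922601426
time: 7.45
tool_pos: [0.519, 0.0098, 0.0711]
ee_rot: [3.138, -0.002, 0.538]
wrist_force: [0.6, -1.6, 9.0]
width: 0.0005
t 7.45 tcp [0.519  0.0098 0.0711] rpy [ 3.1379e+00 -2.0000e-03  5.3800e-01] holder mm [ 26.4 108.3  71.1] F [ 0.6 -1.6  9. ] Fhold [-0.3 -1.7] w 0.0005
target [0.51187108 0.01914739 0.071     ] shift tool cm [-0.13 -1.17  0.  ] yaw err deg -0.2213112787099696
```

```bash
python3 -m crank '[{"tx":0,"ty":-0.4,"tz":0,"twist":0,"grip":0},{"tx":0,"ty":-0.4,"tz":0,"twist":0,"grip":0},{"tx":0,"ty":0,"tz":0,"twist":0,"grip":0}]'; python3 go.py 25 120 71; python3 -m crank '[{"tx":0,"ty":-0.3,"tz":0,"twist":0,"grip":0},{"tx":0,"ty":0,"tz":0,"twist":0,"grip":0}]'; python3 go.py 25 120 71; python3 - <<'E'
from bench import cams,get_obs
from h import *
p=cams.snapshot("side");f=p["frame"][:,:,::-1];o=(270,170)
cv2.imwrite("pics/b4.png",cv2.resize(f[o[1]:o[1]+75,o[0]:o[0]+95],None,fx=8,fy=8,interpolation=cv2.INTER_CUBIC))
E
```

```text
time: 7.82
tool_pos: [0.5154, 0.0158, 0.0711]
ee_rot: [3.136, -0.002, 0.538]
wrist_force: [1.9, -2.8, 7.4]
width: 0.0004
t 7.83 tcp [0.5154 0.0158 0.0711] rpy [ 3.1358e+00 -2.1000e-03  5.3780e-01] holder mm [ 26.3 115.3  71.1] F [ 1.9 -2.8  7.4] Fhold [ 0.2 -3.3] w 0.0004
target [0.51187108 0.01914739 0.071     ] shift tool cm [-0.13 -0.47  0.  ] yaw err deg -0.20846465041169093
time: 8.07
tool_pos: [0.514, 0.0181, 0.0711]
ee_rot: [3.135, -0.002, 0.538]
wrist_force: [1.4, -3.0, 7.0]
width: 0.0006
t 8.07 tcp [0.514  0.0181 0.0711] rpy [ 3.1353e+00 -2.1000e-03  5.3760e-01] holder mm [ 26.3 118.1  71.1] F [ 1.4 -3.   7. ] Fhold [-0.3 -3.2] w 0.0006
target [0.51187108 0.01914739 0.071     ] shift tool cm [-0.13 -0.19  0.  ] yaw err deg -0.2016082523803126
```

View pics/b4.png

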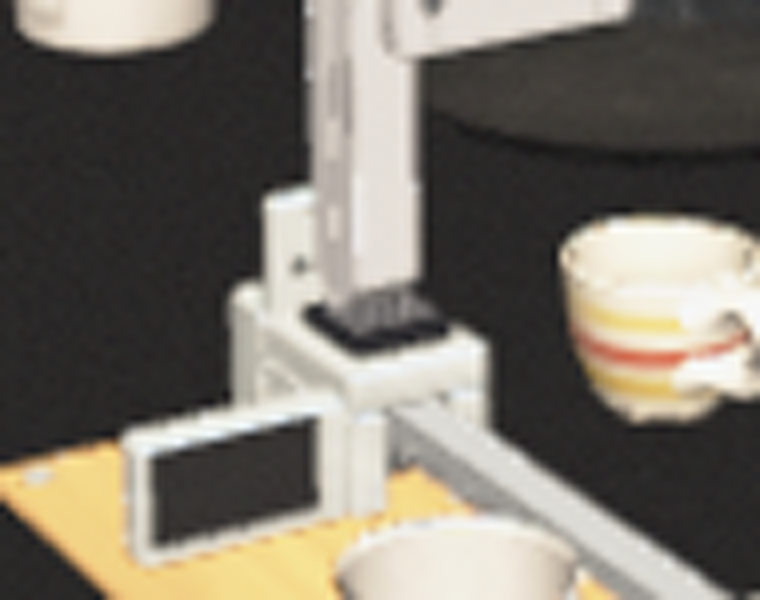

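```bash
for i in 1; do python3 -m crank '[{"tx":0,"ty":-0.3,"tz":0,"twist":0,"grip":0},{"tx":0,"ty":0,"tz":0,"twist":0,"grip":0}]'; python3 go.py; python3 -m crank '[{"tx":0,"ty":-0.2,"tz":0,"twist":0,"grip":0},{"tx":0,"ty":0,"tz":0,"twist":0,"grip":0}]'; python3 go.py; done
```

```text
time: 8.38
tool_pos: [0.5129, 0.0199, 0.0711]
ee_rot: [3.133, -0.002, 0.537]
wrist_force: [2.2, -5.7, 6.0]
width: 0.0006
t 8.38 tcp [0.5129 0.0199 0.0711] rpy [ 3.1334e+00 -2.2000e-03  5.3740e-01] holder mm [ 26.3 120.1  71.1] F [ 2.2 -5.7  6. ] Fhold [-1. -6.] w 0.0006
time: 8.62
tool_pos: [0.5128, 0.0199, 0.0711]
ee_rot: [3.129, -0.002, 0.537]
wrist_force: [5.6, -10.4, 4.3]
width: 0.0004
t 8.62 tcp [0.5128 0.0199 0.0711] rpy [ 3.1295e+00 -2.3000e-03  5.3700e-01] holder mm [ 26.2 120.2  71.1] F [  5.6 -10.4   4.3] Fhold [ -0.5 -11.8] w 0.0004
```

```bash
python3 -m crank '[{"tx":0,"ty":0,"tz":0,"twist":0,"grip":0},{"tx":0,"ty":0,"tz":0,"twist":0,"grip":0},{"tx":0,"ty":0.25,"tz":0,"twist":0,"grip":0},{"tx":0,"ty":0,"tz":-0.5,"twist":0,"grip":0},{"tx":0,"ty":0,"tz":-0.6,"twist":0,"grip":0},{"tx":0,"ty":0.3,"tz":-1,"twist":0,"grip":0},{"tx":0,"ty":0,"tz":-2,"twist":0,"grip":0},{"tx":0,"ty":0,"tz":-4,"twist":0,"grip":0},{"tx":0,"ty":0,"tz":-4,"twist":0,"grip":0},{"tx":0,"ty":0,"tz":0,"twist":0,"grip":0},{"tx":0,"ty":0,"tz":0,"twist":0,"grip":0}]'; python3 go.py; python3 - <<'E'
from bench import cams,get_obs
from h import *
g=[]
for n,o in dict(side=(230,150),top=(250,130)).items():
    p=cams.snapshot(n);f=p["frame"][:,:,::-1];cv2.imwrite(f"pics/{n}5.png",f)
    g.append(cv2.resize(f[o[1]:o[1]+120,o[0]:o[0]+190],None,fx=4 if n=="side" else 2,fy=4 if n=="side" else 2,interpolation=cv2.INTER_CUBIC))
    for q in("release_top","dosing_cup"):
        print(n,q,[(round(d["conf"],2),np.round(d["centre"],1).tolist()) for d in cams.outline_of(p,q)[:2]])
cv2.imwrite("pics/s5c.png",g[0]);
E
```

```text
time: 10.0
tool_pos: [0.5114, 0.0198, 0.189]
ee_rot: [-3.14, 0.002, 0.538]
wrist_force: [-0.4, 0.8, -1.3]
width: 0.0005
t 10.0 tcp [0.5114 0.0198 0.189 ] rpy [-3.14e+00  2.30e-03  5.38e-01] holder mm [ 24.9 120.8 189. ] F [-0.4  0.8 -1.3] Fhold [0.  0.9] w 0.0005
side release_top [(0.75, [403.9, 240.6])]
side dosing_cup [(0.76, [324.9, 249.8])]
top release_top []
top dosing_cup [(0.64, [381.5, 193.3])]
```

View pics/s5c.png

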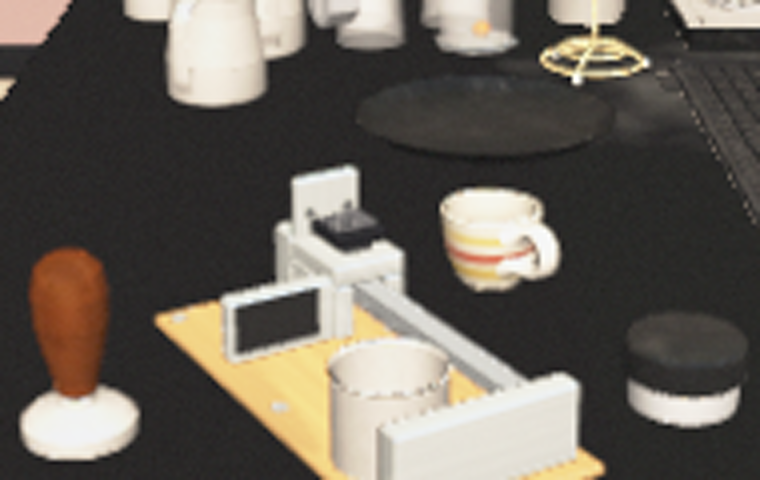

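View pics/top5.png

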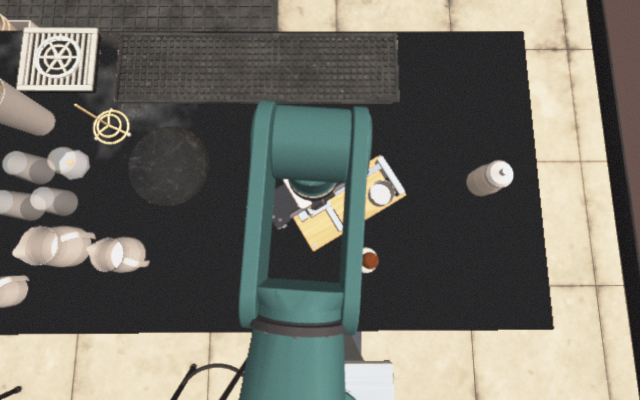

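```bash
python3 - <<'E'
from h import *
import pickle
S,_=pickle.load(open("side0.pkl","rb"));q=np.load("q.npy")
c,s=np.cos(q[2]),np.sin(q[2]);M=np.array([[c,s],[-s,c]])
for nm,u,oy in(("before",(430,318),140),("after",(347,224),150)):
    uv=[(u[0]+.5)/4-.5+230,(u[1]+.5)/4-.5+oy];x=onz(S,uv,.068);print(nm,M@(x[:2]-q[:2]))
a=cv2.imread("pics/side0.png").astype(int);b=cv2.imread("pics/side5.png").astype(int)
d=np.abs(a-b).sum(2)
for n,(x0,y0,x1,y1) in dict(tamper=(233,208,268,268),leveller=(385,225,420,260),esp=(348,195,372,222),cup=(312,240,343,272)).items():print(n,d[y0:y1,x0:x1].mean())
print("jaw model y of button at open, if face->button ~27: 111")
E
```

```text
before [0.02111302 0.01785937]
after [0.0210785  0.10255291]
tamper 4.11952380952381
leveller 4.217142857142857
esp 2.3996913580246915
cup 3.8598790322580645
jaw model y of button at open, if face->button ~27: 111
```

```bash
python3 -c "
from bench import ticket;print(ticket.close_job())"
```

```text
the job is handed in; nothing more can be done
None
```

The holder is open and I handed the job in at about 10 s. With the fingers closed, I pressed the release button to about its full travel (fingertips at about 60 mm, 6–9 N). I then pushed the jaw back by its finger rest until it stalled at the end block at about 12 N, eased off and lifted clear.

**Jaw and button:** After lifting, the side picture shows the jaw against the end block and the button standing up. The button's position in the side view moved about 85 mm along the bar, against 84 mm of full travel.

**Other objects:** The tamper, leveller, espresso cup and dosing cup look unchanged between the first and last side pictures. The wrist force is back to about 1 N, which is noise level.

**Checks that disagreed or failed:**
- My pixel-based button positions differ between the side view alone and both views together: 18 mm against 26 mm along the bar. I therefore relied on the stall force and the relative travel to judge the end position.
- At the end the arm hid the jaw in the top view, so the button and jaw were checked from the side camera only.

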